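# Open the shielded vial store with its lever

## Robot

A 6-joint arm with a two-finger parallel gripper is mounted at the origin on a cart in front of the work surface, level with it; the furniture and walls round the work are solid. World frame = base frame: x ahead of the robot, y to its left, z up, the work surface at z = 0. Lengths are in mm, angles in rad, forces in N, time in s.
With the tool pointing down it reaches from about 200 to 875 mm from the base axis. Payload 3.4 kg.
Tool frame: the origin (TCP) lies on the centre line of the jaws, within the pads' length; the fingertips stand 25 mm ahead of it and the grasp point (between the pads) lies 6 mm ahead of it; z points along the fingers, x is the direction in which the jaws open and shut, and the axes are right-handed (so a half turn about z gives the same grasp; the last joint's range is limited). The gripper opens to 94 mm and grips with 3 to 60 N. Pads are 16 mm wide; open, the fingers measure 119 mm over their backs; the gripper's body (75 mm by 177 mm) begins 78 mm behind the grasp point.
Start: joints at [-1.46, 0.276, 1.505, -0, 1.361, -0.121], TCP at [132.091, -559.656, 230.493] pointing down, gripper open.
Joint ranges: [-2.89, 2.89], [-0.75, 2.08], [0.22, 2.7], [-1.18, 4.32], [0.11, 2.71], [-2.7, 2.7]. Speed limits (rad/s): [2.57, 2.57, 3.14, 3.14, 3.14, 3.14].

## Interface

Orientations are given as a rotation vector (axis times angle).
In Python, from plant import status, viewer, hand_in, masks_of, landmark_of gives the robot as it stands.
- The arm moves only by the shell command python3 -m creep 'ROWS' [FORCE]. ROWS is JSON, a list of rows, each a list of 7 numbers: the turn, a rotation vector about the tool's x, y, z in rad, then the shift along the tool's x, y, z in mm, then the opening, from 0 (shut) to 1 (fully open). A call has 1 to 8 rows; each row is the pose to reach, as a shift and turn from the pose commanded when the call began, along the tool's axes at that moment; what a row does not reach only later rows make up. A row lasts 1/10 s, in which the tool goes at most 50 mm and 8.59 degrees, less where a joint would pass 70% of its speed; a pose out of reach is approached as far as the arm can. A call with a gripper value outside its range is refused whole. The fingers move at their own pace and stop on an object; FORCE is the grip in N (left out, the last holds). Time passes only in rows, so rows that repeat a pose let the fingers close. It gives the time, the measured TCP pose, the force and the opening at its end, in the units of the state.
- status.get_state(): the state, without advancing time (a new reading comes with each control period).
- viewer.grab_frame(name): name is "scene" or "top"; returns the picture (400x640x3 uint8, red, green, blue); there is no depth.
- viewer.camera_model(name): a dict with "fx", "fy", "cx", "cy" (pixels), "extrinsics" (4x4, takes a point from camera to world coordinates). Camera axes: x right, y down, z forward; pixel columns grow to the right and rows downward; lengths in mm; the calibration is good to about 2 mm. A picture is of the moment at which its call begins. camera_model takes no time and is no camera call.
- hand_in(): hands the job in, once; it reports no verdict.
Trained networks look in the newest picture that a camera, given by its name, has taken for a name from the list of things; names that differ only in an ending like _2 or _b are one class to them, and where a whole thing is asked for, a point or a joint stands for the part that bears it (a point fixed in the world has none). Each returns a list of dicts, best first, with "score" (0 to 1); they miss things now and then, are a little off and sometimes report something else, mostly with a low value. They report only what shows in the picture. A call takes as long as a camera call.
- masks_of(camera, name): "pixels" (400x640 bool, what is visible of it).
- landmark_of(camera, name): "centre" ([x, y, z] in mm, in world coordinates, good to about 4 mm: a listed point, or the origin of a listed thing).
The state is a dict: "time": time; "joints": joint angles; "joint_vel": joint speeds; "joint_efforts": joint torques, N m; "position": TCP position; "tcp_rot": TCP orientation; "ft_force": force on the tool from outside, world axes, zero at the start; "ft_torque": the same for the moment, N m; "finger_gap": finger opening in mm.
Only numpy, scipy, OpenCV 4.12 (cv2) and the standard library are available. Lean on these libraries where they do the work, as an engineer would, in place of code of your own. Each camera call takes 0.05 s, during which the arm holds its last target. There are 200 camera calls.

## Task

Open the heavy hatch of the shielded vial store for loading: with the fingertips push the turn button round to one side until it is well clear of the hatch, then press the pad on the long end of the side lever all the way down until the spring catch snaps over the lever, and let go, so that the lever keeps the hatch raised. Do not touch the hatch itself, grasp nothing, and leave the jars, vials and other things round the store where they stand.

Things in the scene. Friction and masses are not known exactly. Their poses are not given: they have to be found in the camera images.
- store: Shielded vial store, fixed: grey thick-walled box 160 (x) x 180 (y) mm, rim 106 mm high, on a dark base plate. Origin: centre of its underside; its x runs from front (robot side) to back, y to the left, z up. Hatch on top, turn button at the middle of the front, lever along the right side (y = -115 mm).
- hatch (a joint): Heavy hinged hatch, 166 mm wide, 13 mm thick, about 1.5 kg, top 120 mm above the table. Hinge at the back edge; 0 = shut, grows as its front edge rises (rad). The lever's short end pushes up a roller on its right side. Held by the lever's catch it stands at about 0.84; it falls shut if nothing holds the lever.
- turn_button (a joint): Steel turn button, swings about an upright pivot (point button_pivot) in front of the box. 0 = nose straight over the hatch's front edge, tail straight towards the front; positive = tail swung to the store's left (+y), range -1.6 to 1.6 rad, either way will do. The nose is clear of the hatch beyond 1.13; light friction (about 1.5 N at the post) keeps it where it is left.
- button_pivot (a point): Pivot of the turn button, at the bar's underside: store frame x -90, y 0, z 122 mm.
- button_post (a point): Top centre of the upright finger post at the end of the turn button's tail, 46 mm from the pivot: 13 mm thick, its top 153 mm and its foot 123 mm above the table, free space under the tail.
- lever (a joint): Steel lever bar 12 mm wide, 16 mm tall, on a fulcrum pin at store x -20, y -115, z 118 mm; its long end points to the front. 0 = at rest (long end up 25 degrees, 0.436 rad), grows as the long end goes down (rad), stop at 0.665. The catch springs over it at about 0.63 and then holds it at about 0.617. It rises again by itself if it is let go before that.
- lever_pad (a point): Top centre of the black pad on the lever's long end, 52 mm long, 36 mm wide; 190 mm along the bar from the fulcrum pin and 11 mm above the bar's middle line. It stands about 208 mm above the table at rest and about 86 mm with the lever fully down, and moves in an arc about the pin. Pressing takes about 6 to 16 N.
- catch (a joint): Spring catch, a steel hook that stands on the outer (right) side of the lever, halfway along the long end, its top 133 mm above the table. 0 = hook upright; the descending lever pushes it out to about 0.06 rad, then it springs back to 0 over the lever. Leave it to work by itself.
- sample_jar: Bystander on the table near the store, to be left alone: a small clear jar with a blue screw cap, 41 mm across, 53 mm tall. Origin: centre of its underside.
- fitting_jar: Bystander on the table near the store, to be left alone: a clear jar with a white lid, 45 mm across, 58 mm tall. Origin: centre of its underside.
- vial_a: Bystander on the table near the store, to be left alone: a small vial with a dark cap, 12 mm across, 34 mm tall. Origin: centre of its underside.
- tape: Bystander on the table near the store, to be left alone: a flat white roll of thread tape, 48 mm across, 13 mm tall. Origin: centre of its underside.
- marker: Bystander on the table near the store, to be left alone: a white and blue marker pen lying down, 124 mm long. Origin: centre of its underside.
- small_bottle: Bystander on the table near the store, to be left alone: a 100 ml bottle with a blue cap, 56 mm across, 100 mm tall. Origin: centre of its underside.
- column: Bystander on the table near the store, to be left alone: a chromatography column, a steel rod 176 mm long lying down. Origin: centre of its underside.

How it is judged:
By the outcome, as a careful person would: the job done as asked, in the order asked, and still so for the second after the job is handed in, with the robot touching nothing.
It also fails if it takes over 48 s, if anything falls off the work surface, if the arm or the gripper's body presses on something with over 40 N, if the wrist force passes 120 N, or if a joint passes its speed limit or range.

## Working session

There is one attempt and no reset: what is moved stays moved. The work goes in short steps, Python scripts to look and compute and a shell command to move; the robot and the scene stay as the last step left them, time stands still between calls to the robot, and variables do not carry over. Pictures are saved under pics/ and viewed, about 8 in all and at most 12, crops included, and the job is handed in when it is done.

```bash
mkdir -p pics; python3 - <<'E'
from plant import status, viewer, masks_of, landmark_of
import cv2, numpy as np
s=status.get_state(); print({k:np.round(v,3).tolist() for k,v in s.items()})
for c in ("scene","top"):
    cv2.imwrite(f"pics/{c}1.png",viewer.grab_frame(c)[:,:,::-1])
    for n in ("store","button_pivot","button_post","lever_pad","small_bottle","sample_jar","fitting_jar","vial_a"):
        print(c,n,[(np.round(d["centre"]).tolist(),round(d["score"],2)) for d in landmark_of(c,n)[:2]])
E
```

```text
{'time': 0.0, 'joints': [-1.46, 0.277, 1.506, 0.0, 1.361, -0.121], 'joint_vel': [-0.001, 0.0, -0.001, 0.002, -0.002, 0.001], 'joint_efforts': [0.001, -40.459, -23.723, 0.07, 0.034, -0.0], 'position': [132.016, -559.105, 229.623], 'tcp_rot': [-2.462, 1.949, 0.002], 'ft_force': [-0.804, -0.817, 0.519], 'ft_torque': [-0.018, 0.009, -0.009], 'finger_gap': 93.956}
scene store [([678.0, 281.0, 3.0], 0.72)]
scene button_pivot [([588.0, 280.0, 120.0], 0.91)]
scene button_post [([541.0, 258.0, 150.0], 0.71)]
scene lever_pad [([480.0, 167.0, 207.0], 0.97)]
scene small_bottle [([519.0, -253.0, 0.0], 0.57)]
scene sample_jar [([557.0, 353.0, 2.0], 0.56)]
scene fitting_jar [([476.0, 88.0, -3.0], 0.72)]
scene vial_a [([489.0, 325.0, -1.0], 0.42), ([392.0, 32.0, -1.0], 0.18)]
top store [([673.0, 284.0, -2.0], 0.58)]
top button_pivot [([586.0, 279.0, 123.0], 0.57)]
top button_post [([542.0, 262.0, 149.0], 0.71), ([476.0, 93.0, 1.0], 0.28)]
top lever_pad [([484.0, 162.0, 205.0], 0.95), ([540.0, 263.0, 152.0], 0.22)]
top small_bottle [([513.0, -248.0, 0.0], 0.78)]
top sample_jar [([557.0, 356.0, -2.0], 0.79), ([417.0, -226.0, 4.0], 0.56)]
top fitting_jar [([676.0, 281.0, 0.0], 0.44)]
top vial_a [([492.0, 329.0, -3.0], 0.44)]
```

```bash
python3 - <<'E'
import cv2,numpy as np
a=cv2.imread("pics/scene1.png");b=cv2.imread("pics/top1.png")
cv2.imwrite("pics/both1.png",cv2.resize(np.vstack([a,b]),(480*2*10//12,600)) if 0 else cv2.resize(np.vstack([a,b]),(480,600)))
E
```

```text
(no output)
```

View pics/scene1.png

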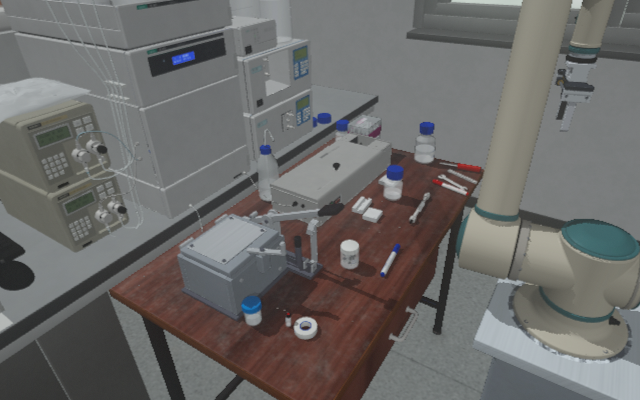

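View pics/top1.png

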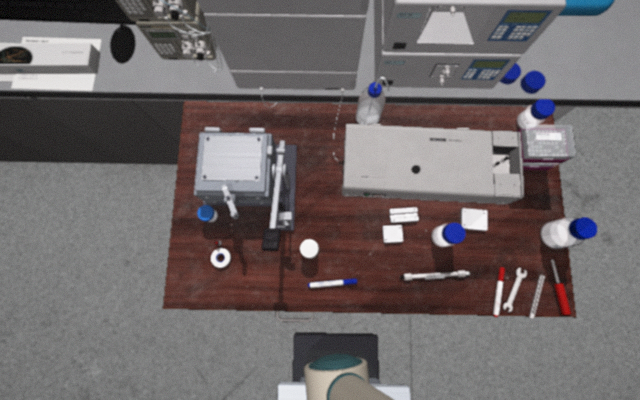

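The scene shows the store with the button tail near (275,252) and the lever pad near (330,210). In the top view the post is near (232,212) and the pad near (271,240). The store yaw is about 0. The button stands at about -0.4 rad, with its tail to the right, so I'll push it further right.

```bash
cat > h.py <<'E'
import sys,numpy as np
from scipy.spatial.transform import Rotation as R
from plant import status
def go(*ts):
    s=status.get_state(); r=R.from_rotvec(s["tcp_rot"]); p=np.array(s["position"])
    D=R.from_matrix(np.array([[0,-1,0],[-1,0,0],[0,0,-1.]]))
    print("pos",np.round(p,1),"t",s["time"],"F",np.round(s["ft_force"],1),"turn",np.round((r.inv()*D).as_rotvec(),3))
    for t in ts: print(t,np.round(r.inv().apply(np.array(t)-p),1))
if __name__=="__main__": go(*eval(sys.argv[1]))
E
python3 h.py '[(132,-560,320),(530,288,320)]'
```

```text
pos [ 132.1 -559.7  230.5] t 0.9 F [ 0.8 -0.5 -0.1] turn [-0.    -0.     0.232]
(132, -560, 320) [  0.3   0.2 -89.5]
(530, 288, 320) [-733.6 -582.   -89.5]
```

```bash
python3 -m creep '[[0,0,0,0,0,-50,0],[0,0,0,0,0,-90,0],[0,0,0.232,-733,-582,-90,0],[0,0,0.232,-733,-582,-90,0],[0,0,0.232,-733,-582,-90,0],[0,0,0.232,-733,-582,-90,0],[0,0,0.232,-733,-582,-90,0],[0,0,0.232,-733,-582,-90,0]]' 10; python3 h.py '[(530,288,320)]'
```

```text
time: 1.7
position: [260.0, -286.2, 320.6]
tcp_rot: [-2.22, 2.223, -0.002]
ft_force: [1.4, -0.2, 0.8]
finger_gap: 33.5
pos [ 260.  -286.2  320.6] t 1.7 F [ 1.4 -0.2  0.8] turn [-0.001 -0.001 -0.001]
(530, 288, 320) [-5.745e+02 -2.693e+02  5.000e-01]
```

Now the tool axes are x = -Y, y = -X and z = down.

```bash
python3 -m creep '[[0,0,0,-574,-270,0,0],[0,0,0,-574,-270,0,0],[0,0,0,-574,-270,0,0],[0,0,0,-574,-270,0,0],[0,0,0,-574,-270,0,0],[0,0,0,-574,-270,0,0],[0,0,0,-574,-270,0,0],[0,0,0,-574,-270,0,0]]';python3 -m creep '[[0,0,0,-210,-100,0,0],[0,0,0,-210,-100,0,0],[0,0,0,-210,-100,0,0],[0,0,0,-210,-100,0,0],[0,0,0,-210,-100,0,0],[0,0,0,-210,-100,0,0]]'; python3 h.py '[(530,288,320)]'
```

```text
time: 2.5
position: [430.4, 76.0, 320.8]
tcp_rot: [-2.221, 2.221, -0.002]
ft_force: [0.9, -0.2, -0.1]
finger_gap: 0.2
time: 3.1
position: [531.3, 287.6, 318.8]
tcp_rot: [-2.225, 2.217, 0.002]
ft_force: [0.7, -0.3, -0.5]
finger_gap: 0.6
pos [531.3 287.6 318.8] t 3.1 F [ 0.7 -0.3 -0.5] turn [0.001 0.001 0.004]
(530, 288, 320) [-0.4  1.3 -1.2]
```

```bash
python3 -m creep '[[0,0,0,0,0,50,0],[0,0,0,0,0,100,0],[0,0,0,0,0,145,0],[0,0,0,0,0,161,0],[0,0,0,0,0,161,0]]'; python3 h.py '[(530,288,158)]'; python3 - <<'E'
from plant import viewer,landmark_of
import cv2,numpy as np
ims=[]
for c,o in (("scene",(180,180)),("top",(160,100))):
    i=viewer.grab_frame(c)[o[1]:o[1]+150,o[0]:o[0]+200,::-1]
    ims.append(cv2.resize(i,(400,300),interpolation=cv2.INTER_CUBIC))
    for n in ("button_pivot","button_post"): print(c,n,[(np.round(d["centre"]).tolist(),round(d["score"],2)) for d in landmark_of(c,n)[:2]])
cv2.imwrite("pics/b.png",np.hstack(ims))
E
```

```text
time: 3.6
position: [527.6, 281.9, 156.4]
tcp_rot: [2.216, -2.218, -0.004]
ft_force: [-0.1, 0.2, 0.6]
finger_gap: 0.6
pos [527.6 281.9 156.4] t 3.6 F [-0.1  0.2  0.6] turn [ 0.007 -0.003 -0.001]
(530, 288, 158) [-6.1 -2.4 -1.6]
scene button_pivot [([588.0, 282.0, 123.0], 0.6), ([393.0, 31.0, -0.0], 0.47)]
scene button_post [([560.0, 353.0, -1.0], 0.65), ([538.0, 261.0, 151.0], 0.48)]
top button_pivot [([584.0, 279.0, 122.0], 0.63)]
top button_post [([544.0, 262.0, 149.0], 0.43)]
```

View pics/b.png

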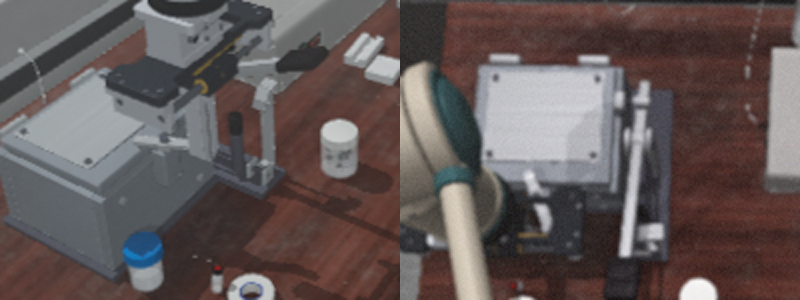

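```bash
python3 h.py '[(536,282,156),(536,268,156),(540,256,156),(548,244,156),(557,238,156),(566,236,156)]'
```

```text
pos [531.1 284.  161.4] t 3.9 F [0.4 0.3 0. ] turn [-0.003  0.001 -0.   ]
(536, 282, 156) [ 2.  -4.9  5.4]
(536, 268, 156) [16.  -4.9  5.4]
(540, 256, 156) [28.  -8.9  5.4]
(548, 244, 156) [ 40.  -16.9   5.4]
(557, 238, 156) [ 46.  -25.9   5.4]
(566, 236, 156) [ 48.  -34.9   5.4]
```

```bash
python3 -m creep '[[0,0,0,0,-5,5,0],[0,0,0,8,-5,5,0],[0,0,0,16,-5,5,0],[0,0,0,22,-7,5,0],[0,0,0,28,-9,5,0],[0,0,0,34,-13,5,0],[0,0,0,40,-17,5,0],[0,0,0,43,-21,5,0]]'; python3 h.py '[(557,238,156),(566,236,156)]'
```

```text
time: 4.7
position: [551.2, 239.9, 154.3]
tcp_rot: [2.22, -2.222, -0.0]
ft_force: [-1.4, 0.5, 1.0]
finger_gap: 0.5
pos [551.2 239.9 154.3] t 4.7 F [-1.4  0.5  1. ] turn [ 0.001 -0.    -0.001]
(557, 238, 156) [ 1.9 -5.8 -1.7]
(566, 236, 156) [  3.9 -14.8  -1.7]
```

```bash
python3 -m creep '[[0,0,0,2,-4,0,0],[0,0,0,3,-8,0,0],[0,0,0,4,-12,0,0],[0,0,0,4,-15,0,0],[0,0,0,4,-15,0,0]]'; python3 h.py '[(566,236,156)]'; python3 - <<'E'
from plant import viewer,landmark_of
import cv2,numpy as np
for c in ("scene","top"):
    viewer.grab_frame(c)
    for n in ("button_pivot","button_post"): print(c,n,[(np.round(d["centre"]).tolist(),round(d["score"],2)) for d in landmark_of(c,n)[:2]])
E
```

```text
time: 5.2
position: [566.8, 236.9, 154.4]
tcp_rot: [-2.221, 2.221, -0.001]
ft_force: [-0.6, -0.6, -0.1]
finger_gap: 0.7
pos [566.8 236.9 154.4] t 5.2 F [-0.6 -0.6 -0.1] turn [-0.001  0.    -0.   ]
(566, 236, 156) [ 0.9  0.8 -1.6]
scene button_pivot [([587.0, 282.0, 119.0], 0.62)]
scene button_post [([580.0, 233.0, 151.0], 0.64)]
top button_pivot []
top button_post []
```

```bash
python3 -m creep '[[0,0,0,0,15,0,0],[0,0,0,0,22,-30,0],[0,0,0,0,22,-80,0],[0,0,0,0,22,-125,0],[0,0,0,40,50,-125,0],[0,0,0,72,86,-125,0],[0,0,0,72,86,-125,0],[0,0,0,72,86,-125,0]]'; python3 h.py '[(479,165,250)]'; python3 - <<'E'
from plant import viewer,landmark_of
import cv2,numpy as np
ims=[]
for c,o in (("scene",(180,180)),("top",(160,100))):
    i=viewer.grab_frame(c)[o[1]:o[1]+150,o[0]:o[0]+200,::-1]
    ims.append(cv2.resize(i,(400,300),interpolation=cv2.INTER_CUBIC))
    for n in ("button_post","lever_pad"): print(c,n,[(np.round(d["centre"]).tolist(),round(d["score"],2)) for d in landmark_of(c,n)[:2]])
cv2.imwrite("pics/c.png",np.hstack(ims))
E
```

```text
time: 6.3
position: [479.8, 164.6, 280.1]
tcp_rot: [-2.219, 2.221, -0.001]
ft_force: [0.6, 0.4, 0.6]
finger_gap: 0.6
pos [479.8 164.6 280.1] t 6.3 F [0.6 0.4 0.6] turn [-0.002  0.001 -0.001]
(479, 165, 250) [-0.4  0.9 30.1]
scene button_post [([578.0, 231.0, 149.0], 0.6)]
scene lever_pad [([482.0, 165.0, 210.0], 0.83), ([415.0, -227.0, -0.0], 0.67)]
top button_post []
top lever_pad [([513.0, -248.0, 0.0], 0.74), ([416.0, -224.0, 2.0], 0.59)]
```

View pics/c.png

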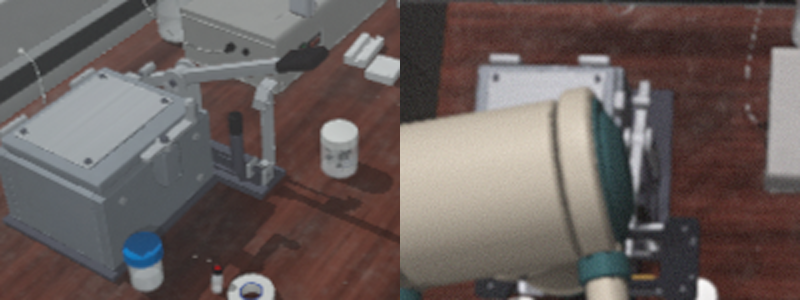

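```bash
python3 - <<'E'
from plant import viewer,status
import cv2,numpy as np
print(np.round(status.get_state()["joints"],2),np.round(viewer.camera_model("top")["extrinsics"][:3,3]))
a=[viewer.grab_frame(c)[:,:,::-1] for c in ("scene","top")]
cv2.imwrite("pics/d.png",cv2.resize(np.vstack(a),(480,600)))
E
```

```text
[0.19 0.15 1.55 0.   1.44 1.76] [ 408.   50. 1003.]
```

View pics/d.png

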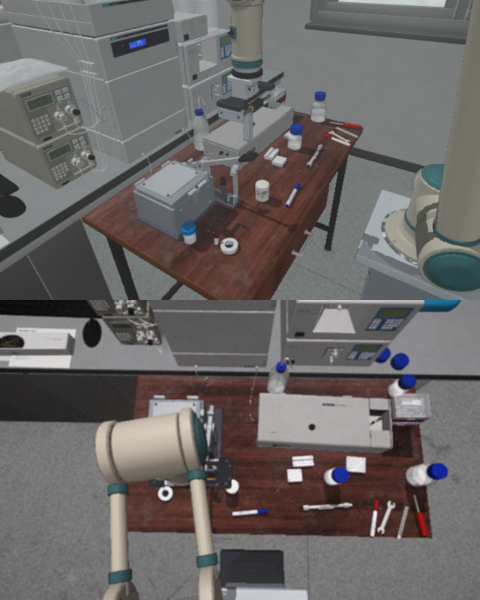

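The elbow is high and nothing stands over the hatch. The button stays at about -1.4 and the tips are over the pad, so I'll press now.

```bash
python3 -m creep '[[0,0,0,0,0,25,0],[0,0,0,0,0,42,0],[0,0,0,0,3,54,0],[0,0,0,0,7,66,0],[0,0,0,0,11,78,0],[0,0,0,0,15,90,0],[0,0,0,0,18,102,0],[0,0,0,0,20,112,0]]'; python3 h.py '[(462,165,111)]'
```

```text
time: 7.5
position: [461.2, 165.1, 168.3]
tcp_rot: [-2.22, 2.219, -0.003]
ft_force: [0.0, -1.0, 8.6]
finger_gap: 0.7
pos [461.2 165.1 168.3] t 7.5 F [ 0.  -1.   8.6] turn [-0.003  0.     0.   ]
(462, 165, 111) [ 0.1 -0.7 57.3]
```

```bash
python3 -m creep '[[0,0,0,0,0,12,0],[0,0,0,0,0,24,0],[0,0,0,0,0,36,0],[0,0,0,0,0,46,0],[0,0,0,0,0,52,0],[0,0,0,0,-1,56,0],[0,0,0,0,-1,58,0],[0,0,0,0,-1,58,0]]'; python3 h.py '[(462,165,111)]'
```

```text
time: 8.3
position: [462.3, 165.1, 111.6]
tcp_rot: [-2.22, 2.22, -0.003]
ft_force: [-2.8, -0.7, 14.8]
finger_gap: 0.7
pos [462.3 165.1 111.6] t 8.3 F [-2.8 -0.7 14.8] turn [-0.003  0.     0.   ]
(462, 165, 111) [0.1 0.3 0.6]
```

```bash
python3 -m creep '[[0,0,0,0,0,2,0],[0,0,0,0,0,3,0],[0,0,0,0,0,3,0]]'; python3 - <<'E'
from plant import viewer,landmark_of
import cv2,numpy as np
i=viewer.grab_frame("scene")[130:330,160:400,::-1]
print([(np.round(d["centre"]).tolist(),round(d["score"],2)) for d in landmark_of("scene","lever_pad")[:2]])
cv2.imwrite("pics/e.png",cv2.resize(i,(720,600),interpolation=cv2.INTER_CUBIC))
E
```

```text
time: 8.6
position: [462.5, 165.1, 110.5]
tcp_rot: [-2.22, 2.219, -0.004]
ft_force: [-5.9, -2.0, 26.5]
finger_gap: 0.4
[([465.0, 168.0, 88.0], 0.66)]
```

View pics/e.png

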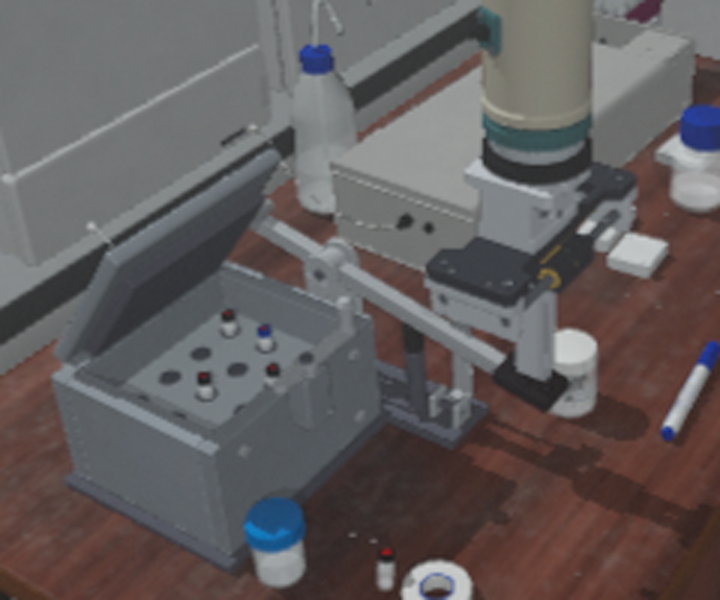

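The hatch stands open at (170,250) in the picture and the lever is down against its stop at 26 N. I'll release slowly and check that the catch holds.

```bash
python3 -m creep '[[0,0,0,0,0,-3,0],[0,0,0,0,0,-6,0],[0,0,0,0,0,-9,0],[0,0,0,0,0,-12,0],[0,0,0,0,0,-15,0],[0,0,0,0,0,-18,0],[0,0,0,0,0,-18,0]]'; python3 h.py '[]'; python3 - <<'E'
from plant import viewer,landmark_of
viewer.grab_frame("scene");print(landmark_of("scene","lever_pad")[:2])
E
```

```text
time: 9.4
position: [461.6, 165.0, 124.7]
tcp_rot: [-2.221, 2.221, -0.001]
ft_force: [-0.2, -0.4, -0.0]
finger_gap: 0.4
pos [461.6 165.  124.7] t 9.4 F [-0.2 -0.4 -0. ] turn [-0.001  0.     0.   ]
[{'centre': [462.2, 166.4, 101.7], 'score': 0.83}]
```

```bash
python3 -m creep '[[0,0,0,0,0,-15,0],[0,0,0,0,0,-40,0],[0,0,0,0,0,-80,0],[0,0,0,0,10,-130,0],[0,0,0,0,40,-170,0],[0,0,0,0,80,-170,0],[0,0,0,0,80,-170,0],[0,0,0,0,80,-170,0]]'; python3 h.py '[]'; python3 - <<'E'
from plant import viewer,landmark_of
import cv2,numpy as np
i=viewer.grab_frame("scene")[130:330,160:400,::-1]
for n in ("lever_pad","button_post"):print([(np.round(d["centre"]).tolist(),round(d["score"],2)) for d in landmark_of("scene",n)[:2]])
cv2.imwrite("pics/f.png",cv2.resize(i,(720,600),interpolation=cv2.INTER_CUBIC))
E
```

```text
time: 10.3
position: [380.7, 164.8, 294.5]
tcp_rot: [-2.221, 2.22, -0.001]
ft_force: [0.5, 0.2, -0.8]
finger_gap: 0.1
pos [380.7 164.8 294.5] t 10.3 F [ 0.5  0.2 -0.8] turn [-0.001 -0.     0.   ]
[([464.0, 166.0, 100.0], 0.8), ([392.0, 34.0, 3.0], 0.23)]
[([580.0, 234.0, 153.0], 0.8)]
```

View pics/f.png

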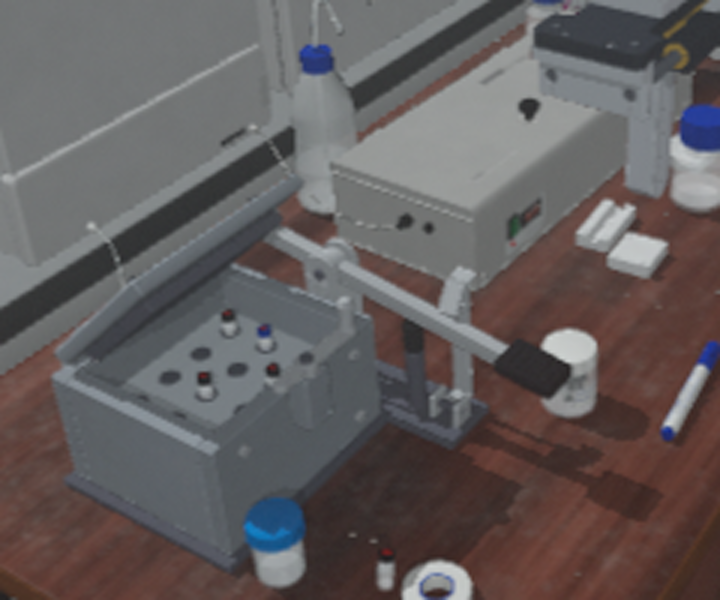

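The lever stays down on its own, but the pad reads a little high (100 against about 94) and the hatch looks lower than while I was pressing. I'll check it against the geometry, and whether it drifts.

```bash
python3 - <<'E'
from plant import viewer,landmark_of,masks_of,status
import cv2,numpy as np
f=viewer.grab_frame("scene")
print(status.get_state()["time"],[np.round(d["centre"],1).tolist() for d in landmark_of("scene","lever_pad")[:1]])
m=viewer.camera_model("scene");E=np.linalg.inv(m["extrinsics"])
def pr(p):
    q=E[:3,:3]@np.array(p)+E[:3,3]; return np.array([m["fx"]*q[0]/q[2]+m["cx"],m["fy"]*q[1]/q[2]+m["cy"]])
S=np.array([676.5,281,0])
b=cv2.resize(f[130:330,160:400,::-1],(720,600),interpolation=cv2.INTER_CUBIC)
T=lambda p:tuple(int(v) for v in (pr(S+p)-[160,130])*3)
def lev(q,s,n):
    a=.436-q; return np.array([-20-s*np.cos(a)+n*np.sin(a),-115,118+s*np.sin(a)+n*np.cos(a)])
for q,c in ((.617,(0,255,0)),(.55,(0,0,255)),(.58,(0,255,255))):
    print(q,lev(q,190,11).round(),T(lev(q,190,11)))
    cv2.circle(b,T(lev(q,190,11)),3,c,-1); cv2.line(b,T(lev(q,20,8)),T(lev(q,165,8)),c,1)
for q,c in ((.84,(0,255,0)),(.7,(0,255,255)),(.6,(0,0,255))):
    def h(x,z): # hinge at x=83,z=107
        return np.array([83-(x)*np.cos(q)+z*np.sin(q)*1,0,107+x*np.sin(q)+z*np.cos(q)])
    for y0 in(-83,83): cv2.line(b,T(h(0,13)+[0,y0,0]),T(h(166,13)+[0,y0,0]),c,1)
    cv2.line(b,T(h(166,13)+[0,-83,0]),T(h(166,13)+[0,83,0]),c,1)
mk=masks_of("scene","catch")
print([(round(d["score"],2),np.argwhere(d["pixels"]).min(0),np.argwhere(d["pixels"]).max(0)) for d in mk[:2]])
cv2.imwrite("pics/g.png",b)
E
```

```text
10.5 [[460.3, 165.9, 99.0]]
0.617 [-209. -115.   95.] (527, 363)
0.55 [-210. -115.  107.] (528, 350)
0.58 [-210. -115.  102.] (527, 356)
[(0.56, array([219, 307]), array([266, 319])), (0.4, array([189, 180]), array([249, 260]))]
```

View pics/g.png

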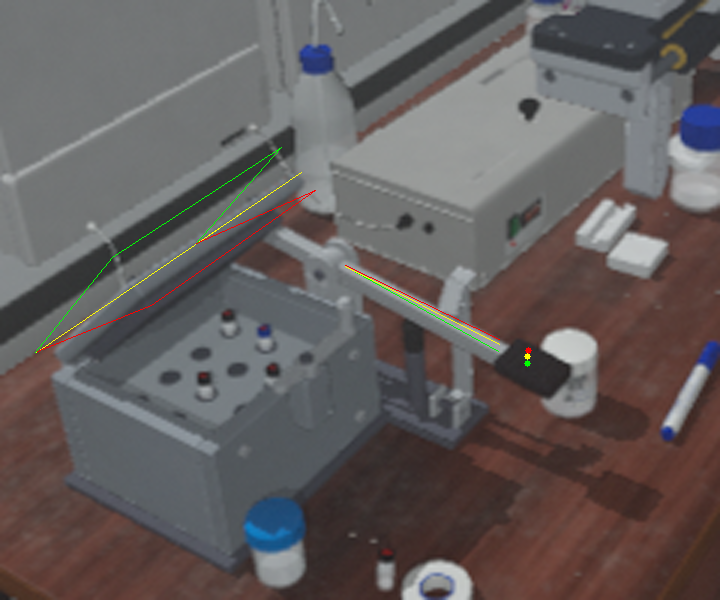

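```bash
python3 - <<'E'
from plant import viewer
import cv2,numpy as np
a=cv2.imread("pics/e.png")[240:450,300:600]; b=cv2.imread("pics/f.png")[240:450,300:600]
t=cv2.resize(viewer.grab_frame("top")[150:260,230:310,::-1],(436,600),interpolation=cv2.INTER_CUBIC)
l=cv2.resize(np.vstack([a,b]),(364,600) if 0 else (360,600)); cv2.imwrite("pics/i.png",np.hstack([l,t]))
E
```

```text
(no output)
```

View pics/i.png

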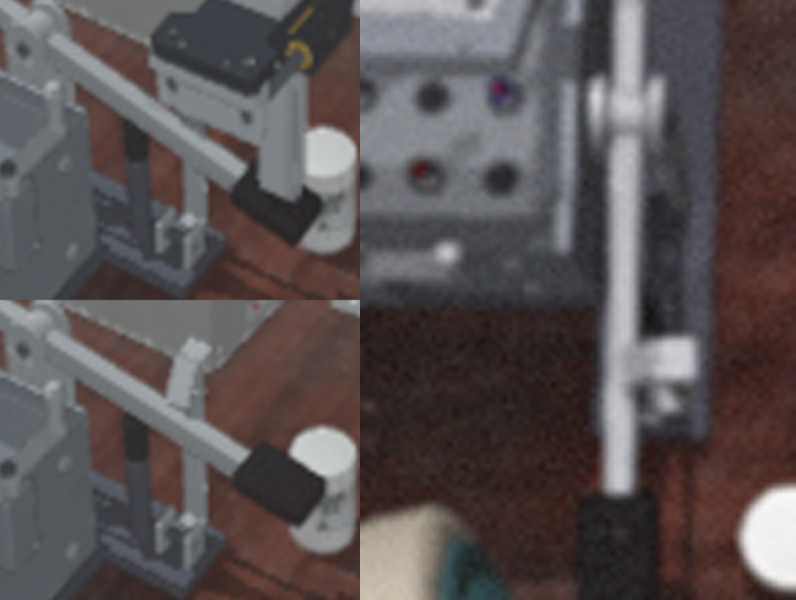

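```bash
python3 - <<'E'
from plant import viewer
import cv2,numpy as np
for c in ("top","scene"):
    a=cv2.imread(f"pics/{c}1.png");b=viewer.grab_frame(c)[:,:,::-1].copy()
    r,k=(slice(209,223),slice(281,294)) if c=="top" else (slice(219,242),slice(309,320))
    def peak(im):
        t=im[r,k]; m=cv2.matchTemplate(a[r.start-6:r.stop+6,k.start-6:k.stop+6],t,cv2.TM_CCOEFF_NORMED)
        y,x=np.unravel_index(m.argmax(),m.shape); return x-6,y-6,m.max().round(2)
    print(c,peak(b)) # where today's hook lies in the first picture, px
E
```

```text
top (np.int64(0), np.int64(0), np.float32(0.99))
scene (np.int64(0), np.int64(0), np.float32(0.74))
```

The hook is at the same pixels as at the start, so it is upright and snapped over the lever, and the lever is stationary under it. Handing in.

```bash
python3 -c "
from plant import hand_in,status
print(status.get_state()['time'],hand_in())"
```

```text
the job is handed in; nothing more can be done
10.75 None
```

The hatch is open and the lever is holding it up with the arm clear. I handed the job in at 10.75 s on the robot's clock.

**What I did:** with closed fingertips I pushed the turn button's post to the right. Then I pressed the lever pad down to its stop, reading about 26 N at the end, let go slowly, and drew the arm away.

**Checks that agreed:**
- **Button:** its post stands at about (580, 234), which puts it at roughly -1.4 rad, well clear of the hatch.
- **Catch:** in the top picture the hook sits exactly where it stood upright at the start (match 0.99), so it has sprung back over the lever. The scene-camera match was weaker (0.74), also with no shift.
- **Lever:** the pad stayed down with nothing touching it, reading 99–102 mm over the last 1.1 s before handing in.
- **Bystanders:** in the last pictures, the things round the store appeared to be where they had been. I did not measure them again.

**Checks that disagreed:**
- **Pad height:** it measured about 100 mm where I expected about 95.
- **Hatch angle:** my rough overlay, with an assumed hinge position, gave about 0.7 rad instead of 0.84. I judged both to be measurement or model error, because the catch was upright and nothing was moving.

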